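# Set the warming plate to heat four and start it

## Task

The two ramekins are waiting on the warming plate: with a fingertip, push the orange tab of the round selector clockwise, click by click, until it rests at the fourth white bar counted from the red off dot, without running past it and without pinching the tab. Then press the green start button all the way down and let it come back up. Leave the ramekins, the blue embosser and the cake lifter where they are.

Things in the scene. Friction and masses are not known exactly. Their poses are not given: they have to be found in the camera images.
- warmer: White box 270 (x) x 360 (y) x 55 mm, fixed to the counter. Origin: centre of its underside; -x side faces the robot at yaw 0. Top: black control panel (z = 55) on the -x half, steel plate (z = 58) with the ramekins on the +x half. In this frame the grey selector's axis is at x -60, y +75, the green button at x -70, y -95 mm.
- selector_axis (a point): On the turning axis, at the top face of the grey disc (90 mm across, 12 mm above the panel, 67 mm above the counter). Axes as the warmer's. About 4 N sideways on the tab (0.12 N m) leaves a click; past half-way (0.262 rad) it snaps on by itself to the next and stays there. End stops at -0.03 and 3.17 rad.
- selector (a joint): Selector angle in rad, growing clockwise seen from above, with a click every 0.524 rad (30 degrees): 0 is off (red dot, tab along the warmer's +y), white bars 1 to 6 at 0.524, 1.047, 1.571 (tab along the warmer's +x), 2.094, 2.618, 3.142; the bars grow longer with the number. Starts at off, bar 1 or bar 2.
- selector_tab (a point): Centre of the top of the orange tab, which is also the pointer: an upright block on the grey disc, 24 mm long radially (22 to 46 mm from the axis), 10 mm thick, 22 mm high above the disc (top 89 mm above the counter), white line along its top. x axis: out of its clockwise face; y axis: radially outward.
- start (a joint): Travel of the green start button in m: 0 up, 0.006 fully down. A spring returns it; fully down takes about 4 N.
- start_top (a point): Centre of the top of the round green start button, 28 mm across, facing up in a grey housing.
- ramekin_a: Glass ramekin, 80 mm across, 42 mm high, loose on the steel plate. Origin: centre of its underside.
- ramekin_b: Second glass ramekin, the same size, beside the first. Origin: centre of its underside.
- embosser: Blue plastic fondant embosser standing on the counter to the +y side of the warmer: a stamp 46 mm across and 68 mm high. Origin: centre of its underside.
- lifter: Steel offset cake lifter lying on the counter to the -y side of the warmer: blade 130 x 55 mm towards its +x, black handle towards its -x, 254 mm long, 29 mm high. Origin: between blade and handle, on the counter.
Not all that is in view belongs to the job. What is shaped like the ramekin_a but yellow is not meant.

How it is judged:
On the way, in this order (a step that is already met when the one before it is completed fails the run):
1. the selector has clicked into the fourth bar (value of joint selector between 1.96 and 2.23 rad and velocity of joint selector between -0.3 and 0.3 rad/s), for 0.2 s.
2. the start button is pressed down (value of joint start above 0.0045 m and value of joint selector between 1.96 and 2.23 rad), for 0.02 s.
At the end, for the whole second after the job is handed in: The selector rests at the fourth bar (1.96 to 2.23 rad), the button has been pressed at least 4.5 mm after that and is up again (within 1.5 mm), and ramekins, embosser and lifter are at rest within 12 mm of where they started (value of joint selector between 1.96 and 2.23 rad and value of joint start below 0.0015 m and not (distance of ramekin_a from where it was at the start of the episode above 0.012 m) and not (distance of ramekin_b from where it was at the start of the episode above 0.012 m) and not (distance of embosser from where it was at the start of the episode above 0.012 m) and not (distance of lifter from where it was at the start of the episode above 0.012 m) and linear speed of each of ramekin_a, ramekin_b, embosser, lifter below 0.02 m/s); the robot touches nothing.
It fails at once if the selector ran past the fourth bar, over the click towards the fifth (value of joint selector above 2.42 rad).
It fails at once if the start button was pressed before the selector was at the fourth bar (value of joint start above 0.003 m and value of joint selector below 1.83 rad).
It fails at once if the tab was pinched between the fingers (contact force between the fingers and selector_c0 above 1 N and contact force between the fingers and selector_c1 above 1 N).
It fails at once if a ramekin, the embosser or the lifter was moved or lifted (distance of any of ramekin_a, ramekin_b, embosser, lifter from where it was at the start of the episode above 0.012 m).
It also fails if it takes over 56 s, if anything falls off the work surface, if the arm or the gripper's body presses on something with over 40 N, if the wrist force passes 120 N, or if a joint passes its speed limit or range.

## Robot

A 6-joint arm with a two-finger parallel gripper is mounted at the origin on the work surface. World frame = base frame: x ahead of the robot, y to its left, z up, the work surface at z = 0. Lengths are in m, angles in rad, forces in N, time in s.
With the tool pointing down it reaches from about 0.3 to 0.95 m from the base axis. Payload 3.1 kg.
Tool frame: the origin (TCP) lies midway between the tips of the shut fingers; the grasp point (between the pads) lies 19 mm behind it (r.grasp_offset is the distance from the TCP to the grasp point, in m); z points along the fingers, y is the direction in which the jaws open and shut (so a half turn about z gives the same grasp; the last joint's range is limited). The gripper opens to 85 mm and grips with 20 to 120 N. Pads are 22 mm wide; open, the fingers measure 114 mm over their backs; the gripper's body (76 mm by 85 mm) begins 54 mm behind the grasp point. The pads swing forward as they close: fully open they stand 13 mm farther back than shut.
Start: joints at [1.216, 0.308, 1.634, -0, 1.2, -0.07], TCP at [0.176, 0.6, 0.231] pointing down, gripper open.
Joint ranges: [-3.06, 3.06], [-0.79, 1.96], [0.05, 2.63], [-1.19, 4.34], [0.05, 2.64], [-2.94, 2.94]. Speed limits (rad/s): [2.79, 2.79, 3.14, 3.14, 3.14, 3.14].

## Interface

Orientations are given as a unit quaternion [x, y, z, w].
In Python, from rig import r, grab_frame, search_frame gives the robot as it stands.
- The arm moves only by the tool jog_arm, never from a script. Its arguments are lists of equal length, an entry for each row: "offset": the shift along the tool's x, y, z in cm, a list of three; "dr": the turn, a rotation vector about the tool's x, y, z in degrees, a list of three; "hand": the gripper command: -1 is shut, 1 is fully open, values between are in proportion. In form: {"offset": [[dx, dy, dz], ...], "dr": [[rx, ry, rz], ...], "hand": [hand, ...]}. A call has 1 to 8 rows; each row shifts and turns the pose as measured when the row begins, along the tool's axes as they then stand; what a row does not reach is not made up. A row lasts 1/10 s, in which the tool goes at most 50 mm and 8.59 degrees, less where a joint would pass 70% of its speed; a pose out of reach is approached as far as the arm can. A call is refused whole if a number of a shift passes 5 or a number of a turn 8.59, either way. A call with a gripper value outside its range is refused whole. The fingers move at their own pace and stop on an object; "grip_force" is the grip in N (left out, the last holds). Time passes only in rows, so rows that do not move let the fingers close. It gives the time, the measured TCP pose, the force and the opening at its end, in the units of the state.
- r.state(): the state, without advancing time (a new reading comes with each control period).
- grab_frame(name): name is "scene" or "top" or "wrist"; returns a dict with "pixels" (400x640x3 uint8, red, green, blue), "intrinsics" (3x3 intrinsics, pixels), "R" (3x3) and "t" (3): a world point X has camera coordinates R X + t. Camera axes: x right, y down, z forward; pixel columns grow to the right and rows downward; lengths in m; the calibration is good to about 2 mm. A picture is of the moment at which its call begins. There is no depth.
- r.finish_job(): hands the job in, once; it reports no verdict.
Trained networks look in a picture, given as the dict that the camera call returned (one of the last four; its "shot" number tells which), for a name from the list of things; names that differ only in an ending like _2 or _b are one class to them, and where a whole thing is asked for, a point or a joint stands for the part that bears it (a point fixed in the world has none). Each returns a list of dicts, best first, with "p" (0 to 1); they miss things now and then, are a little off and sometimes report something else, mostly with a low value. They report only what shows in the picture. A call takes as long as a camera call. They do not tell look-alikes from the thing itself.
- search_frame(picture, label): "box" ([left, top, right, bottom] in pixels, round what is visible of it).
The state is a dict: "t": time; "joint_positions": joint angles; "dq": joint speeds; "joint_efforts": joint torques, N m; "tcp_pos": TCP position; "ee_rot": TCP orientation; "contact_force": force on the tool from outside, world axes, zero at the start; "torque": the same for the moment, N m; "opening": opening from 0.0 (shut) to 1.0 (fully open).
Only numpy, scipy, OpenCV 4.12 (cv2) and the standard library are available. Lean on these libraries where they do the work, as an engineer would, in place of code of your own. Each camera call takes 0.05 s, during which the arm holds its last target.

## Working session

There is one attempt and no reset: what is moved stays moved. The work goes in short steps, Python scripts to look and compute and a tool call to move; the robot and the scene stay as the last step left them, time stands still between calls to the robot, and variables do not carry over. Pictures are saved under pics/ and viewed, and the job is handed in when it is done.

Besides the shell and the picture viewer there is one more tool, called as name(argument=value, ...), one argument or row to a line, values as JSON. jog_arm: Moves the arm, as the interface text tells. Its arguments: {"type":"object","properties":{"offset":{"type":"array","items":{"type":"array","items":{"type":"number"}}},"dr":{"type":"array","items":{"type":"array","items":{"type":"number"}}},"hand":{"type":"array","items":{"type":"number"}},"grip_force":{"type":"number"}},"required":["offset","dr","hand"]}

```bash
mkdir -p pics; ls
cat > h.py <<'E'
from rig import r, grab_frame, search_frame
import numpy as np, cv2, pickle
def snap(n,f):
    d=grab_frame(n); cv2.imwrite('pics/'+f,cv2.cvtColor(d['pixels'],cv2.COLOR_RGB2BGR)); pickle.dump(d,open('pics/'+f+'.pkl','wb')); return d
def ray(d,u,v,z):
    K=np.array(d['intrinsics']);R=np.array(d['R']);t=np.array(d['t'])
    c=-R.T@t; w=R.T@np.linalg.inv(K)@np.array([u,v,1.]); return c+w*(z-c[2])/w[2]
def proj(d,X):
    p=np.array(d['intrinsics'])@(np.array(d['R'])@np.array(X)+np.array(d['t'])); return p[:2]/p[2]
E
python3 - <<'E'
from h import *
s=snap('scene','s1.png');t=snap('top','t1.png')
for n in ['warmer','selector','selector_tab','start','start_top']:
    print(n,[(x['box'],x['p']) for x in search_frame(t,n)][:2])
print(r.state()['t'],r.state()['ee_rot'])
E
```

```text
pics
warmer [([302.9, 236.7, 335.6, 274.2], 0.72), ([278.2, 173.9, 426.7, 289.4], 0.61)]
selector [([305.5, 236.0, 338.4, 276.3], 0.68)]
selector_tab [([304.4, 237.8, 337.1, 274.4], 0.94)]
start [([386.4, 253.7, 397.5, 266.7], 0.39)]
start_top []
0.35 [ 1.41916796e-01  9.89878548e-01 -2.78198333e-04 -7.55022879e-05]
```

View pics/t1.png

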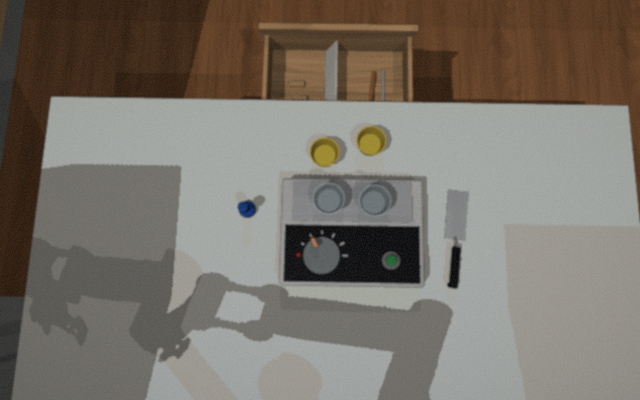

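View pics/s1.png

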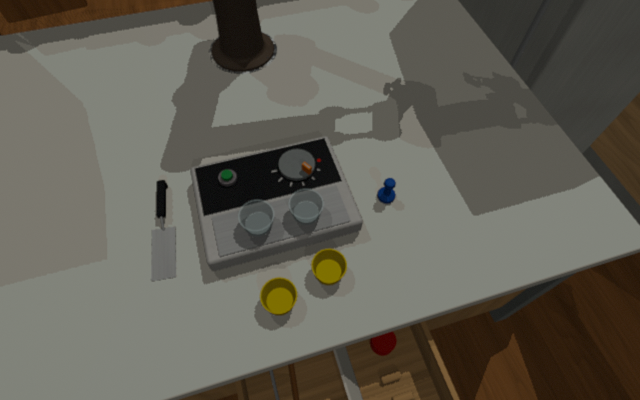

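Run:
```python
import cv2
a=cv2.imread('pics/t1.png')[165:295,270:430]; cv2.imwrite('pics/t1c.png',cv2.resize(a,None,fx=4.6,fy=4.6,interpolation=cv2.INTER_CUBIC))
```

```text
(no output)
```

View pics/t1c.png

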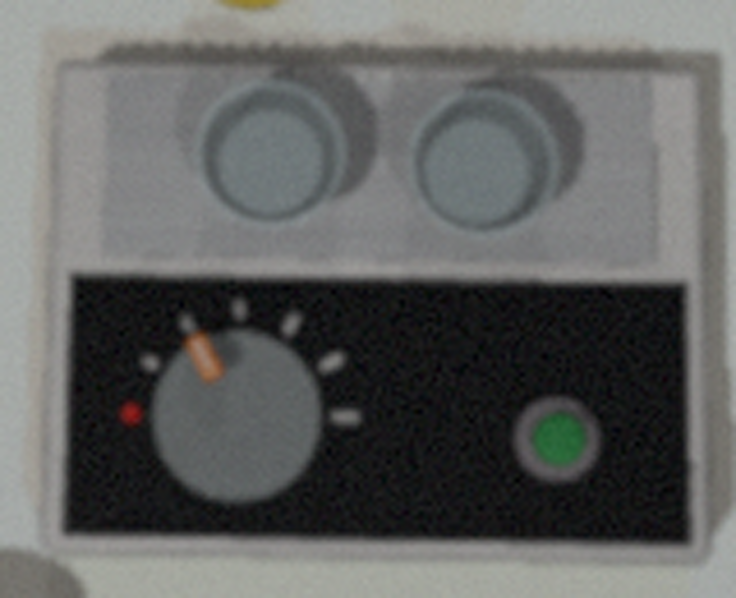

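The top view shows the selector disc at about (321,255), the red dot at (298,255), and the orange tab at (314,241) pointing at bar 2. Bar 4 is at about (333,235) and the green button at (391,260). The glass ramekins at (329,197) and (375,198) sit on the plate. The yellow look-alikes at (324,152) and (370,140) stand on the counter and are not meant. Next I'll fit the warmer pose.

```bash
cat >> h.py <<'E'
def fit():
    pass
E
python3 - <<'E'
from h import *
from scipy.optimize import least_squares
t=pickle.load(open('pics/t1.png.pkl','rb'))
c=lambda u,v:(270+(u+.5)/4.6-.5,165+(v+.5)/4.6-.5)
print('disc',ray(t,*c(238,415),.067),'btn',ray(t,*c(560,438),.063))
for p in [(70,275),(688,284),(690,543),(65,532)]: print(ray(t,*c(*p),.055))
for n in['disc']:
  a=ray(t,*c(238,415),.067)[:2];b=ray(t,*c(560,438),.063)[:2]
  d=b-a; yaw=np.arctan2(d[1],d[0])-np.arctan2(-170,-10); print('yaw deg',np.degrees(yaw))
# orange & green & red centroids
im=t['pixels'].astype(int)
def cen(m):
    v,u=np.nonzero(m); return u.mean(),v.mean(),len(u)
roi=np.zeros(im.shape[:2],bool);roi[225:285,285:425]=1
R,G,B=im[...,0],im[...,1],im[...,2]
g=cen(roi&(G>R+25)&(G>B+20)); o=cen(roi&(R>B+30)&(G>60)&(R>120)); rd=cen(roi&(R>G+50)&(G<60))
print(g,ray(t,*g[:2],.063));print(o,ray(t,*o[:2],.089));print(rd,ray(t,*rd[:2],.055))
print(r.state()['tcp_pos'])
d=grab_frame('wrist');print(d['R'],-np.array(d['R']).T@d['t'],d['intrinsics'])
E
```

```text
disc [0.53044963 0.03392713 0.067     ] btn [ 0.52163967 -0.13739972  0.063     ]
[0.60406608 0.12716838 0.055     ]
[ 0.6053723 -0.2084174  0.055    ]
[ 0.46791254 -0.20719557  0.055     ]
[0.46716805 0.12502281 0.055     ]
yaw deg 0.4227954605977972
(np.float64(391.0408163265306), np.float64(260.0408163265306), 98) [ 0.52110722 -0.13664702  0.063     ]
(np.float64(313.9), np.float64(242.4), 40) [0.55948561 0.05198688 0.089     ]
(np.float64(298.2857142857143), np.float64(254.5), 14) [0.53022633 0.09123416 0.055     ]
[0.17555436 0.59964274 0.23095665]
[[ 2.79858887e-01  9.60041124e-01  2.08454068e-04]
 [ 9.14935524e-01 -2.66776040e-01  3.02858930e-01]
 [ 2.90812638e-01 -8.45670409e-02 -9.53035375e-01]] [0.10163097 0.62137945 0.37389303] [[299.02928879   0.         322.4291472 ]
 [  0.         299.02928879 198.78094557]
 [  0.           0.           1.        ]]
```

jog_arm(
  offset=[
    [-3.5, -2.7, 0],
    [-3.8, -3.0, 0],
    [-3.8, -3.0, 0],
    [-3.8, -3.0, 0],
    [-3.8, -3.0, 0],
    [-3.8, -3.0, 0],
    [-3.8, -3.0, 0],
    [-3.8, -3.0, 0],
  ],
  dr=[
    [0, 0, 0],
    [0, 0, 0],
    [0, 0, 0],
    [0, 0, 0],
    [0, 0, 0],
    [0, 0, 0],
    [0, 0, 0],
    [0, 0, 0],
  ],
  hand=[-1, -1, -1, -1, -1, -1, -1, -1],
)

```text
t: 1.2
tcp_pos: [0.4031, 0.2846, 0.2316]
ee_rot: [0.136, 0.991, 0.004, 0.002]
contact_force: [1.3, 0.3, 0.0]
opening: 0.002
```

jog_arm(
  offset=[
    [-3.8, -3.0, 0],
    [-3.8, -3.0, 0],
    [-3.8, -3.0, 0],
    [-3.8, -3.0, 0],
    [-2.0, -1.6, 0],
    [0, 0, 0],
    [0, 0, 0],
    [0, 0, 0],
  ],
  dr=[
    [0, 0, 0],
    [0, 0, 0],
    [0, 0, 0],
    [0, 0, 0],
    [0, 0, -8.5],
    [0, 0, -8.5],
    [0, 0, -8.5],
    [0, 0, -8.5],
  ],
  hand=[-1, -1, -1, -1, -1, -1, -1, -1],
)

```text
t: 2.0
tcp_pos: [0.5409, 0.0929, 0.2337]
ee_rot: [-0.164, 0.986, 0.002, 0.007]
contact_force: [0.1, 0.1, -0.0]
opening: -0.0
```

```bash
cat >> h.py <<'E'
from scipy.spatial.transform import Rotation as Ro
def tool(target,yawy=None):
    s=r.state(); M=Ro.from_quat(s['ee_rot']); d=np.array(target)-s['tcp_pos']
    print('t',round(s['t'],2),'tcp',np.round(s['tcp_pos'],4),'dq',np.abs(s['dq']).max().round(3),'F',np.round(s['contact_force'],1),'T',np.round(s['torque'],2),'y ang',np.degrees(np.arctan2(*M.as_matrix()[[1,0],1])).round(1),'tilt',np.round(M.as_matrix()[:2,2],4))
    print('tool cm',np.round(M.inv().apply(d)*100,2))
    q=np.radians(yawy if yawy is not None else 90); Y=np.array([np.cos(q),np.sin(q),0]);Z=np.array([0,0,-1.]);X=np.cross(Y,Z)
    print('dr',np.round(np.degrees((M.inv()*Ro.from_matrix(np.c_[X,Y,Z])).as_rotvec()),2))
E
python3 - <<'E'
from h import *
tool([.551,.078,.2],110)
w=snap('wrist','w1.png'); print(np.round(proj(w,[.5304,.034,.067]),1),np.round(proj(w,[.5214,-.1367,.063]),1))
E
```

```text
t 2.0 tcp [0.5409 0.0929 0.2337] dq 1.507 F [ 0.1  0.1 -0. ] T [-0.05 -0.02  0.02] y ang 108.9 tilt [0.0129 0.007 ]
tool cm [-0.43 -1.75  3.37]
dr [ 0.13  0.83 -1.07]
[271.3 150.1] [105.7  83.7]
```

View pics/w1.png

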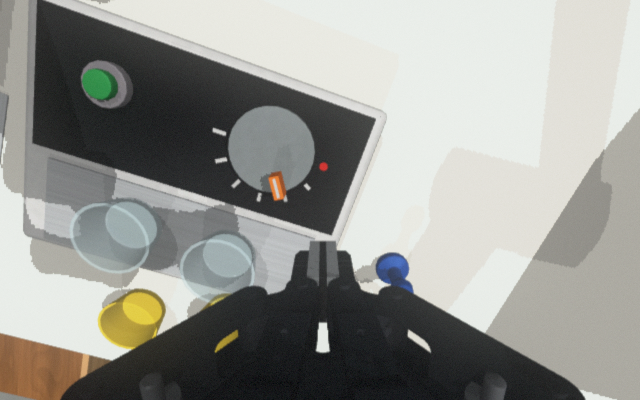

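The wrist view shows the selector disc at (271,149), within a pixel of the prediction. The tab at (277,186) points at bar 2, the red dot is at (323,167) and the button at (99,84). I'll descend on the counterclockwise side of the tab.

jog_arm(
  offset=[
    [-0.4, -1.7, 3.0],
    [0, 0, 3.0],
    [0, 0, 0],
    [0, 0, 0],
  ],
  dr=[
    [0, 0.8, -1],
    [0, 0, 0],
    [0, 0, 0],
    [0, 0, 0],
  ],
  hand=[-1, -1, -1, -1],
)

```text
t: 2.45
tcp_pos: [0.553, 0.0784, 0.1751]
ee_rot: [-0.171, 0.985, 0.001, 0.003]
contact_force: [0.3, 0.1, 1.1]
opening: 0.004
```

Run:
```python
from h import *
tool([.551,.078,.076],110)
w=snap('wrist','w2.png'); print(np.round(proj(w,[.5304,.034,.067]),1),np.round(proj(w,[.5214,-.1367,.063]),1),proj(w,[.5304+.034*.866,.034+.017,.089]))
```

```text
t 2.45 tcp [0.553  0.0784 0.1751] dq 0.026 F [0.3 0.1 1.1] T [-0.03  0.04 -0.01] y ang 109.7 tilt [0.005  0.0026]
tool cm [0.26 0.02 9.91]
dr [ 0.04  0.32 -0.26]
[281.7 153.9] [77.7 68.6] [287.35897767 199.8760624 ]
```

View pics/w2.png

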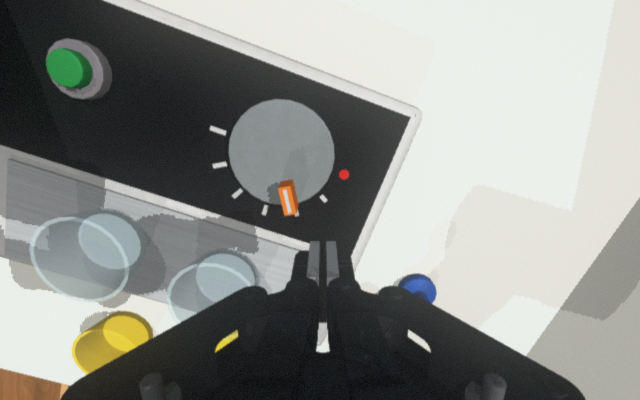

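The disc is at (281,153) and the tab at (288,199), both within a pixel or two of my model. The shut fingertips at about (322,262) stand on the off side of the tab. I'll descend beside it.

jog_arm(
  offset=[
    [0.2, 0, 4.0],
    [0, 0, 4.0],
    [0, 0, 1.4],
    [0, 0, 0],
    [0, 0, 0],
  ],
  dr=[
    [0, 0, 0],
    [0, 0, 0],
    [0, 0, 0],
    [0, 0, 0],
    [0, 0, 0],
  ],
  hand=[-1, -1, -1, -1, -1],
)

```text
t: 3.0
tcp_pos: [0.5593, 0.0799, 0.0889]
ee_rot: [-0.171, 0.985, 0.0, 0.011]
contact_force: [0.6, -0.1, 0.6]
opening: 0.004
```

Run:
```python
from h import *
tool([.551,.078,.076],110)
w=snap('wrist','w3.png'); 
a=pickle.load(open('pics/w2.png.pkl','rb'))
t=pickle.load(open('pics/t1.png.pkl','rb'))
for z in (.06,.065,.07,.075,.08): print(z,ray(a,69,68,z)[:2],ray(t,391.04,260.04,z)[:2])
```

```text
t 3.0 tcp [0.5593 0.0799 0.0889] dq 0.01 F [ 0.6 -0.1  0.6] T [0.01 0.03 0.  ] y ang 109.7 tilt [0.0217 0.0038]
tool cm [0.87 0.11 1.27]
dr [-0.21  1.24 -0.31]
0.06 [ 0.5237556  -0.14545946] [ 0.52109716 -0.13709133]
0.065 [ 0.5229013  -0.14162807] [ 0.52111714 -0.1363475 ]
0.07 [ 0.522047   -0.13779668] [ 0.52113712 -0.13560368]
0.075 [ 0.52119271 -0.13396529] [ 0.52115711 -0.13485986]
0.08 [ 0.52033841 -0.1301339 ] [ 0.52117709 -0.13411603]
```

View pics/w3.png

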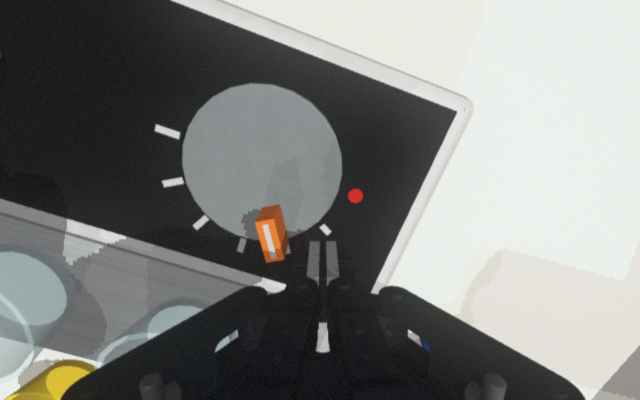

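jog_arm(
  offset=[
    [0.8, 0.1, 1.2],
    [0, 0, 0],
  ],
  dr=[
    [-0.2, 1.2, -0.3],
    [0, 0, 0],
  ],
  hand=[-1, -1],
)

```text
t: 3.25
tcp_pos: [0.554, 0.0783, 0.0797]
ee_rot: [-0.174, 0.985, -0.0, 0.003]
contact_force: [-0.8, 1.1, -0.7]
opening: -0.001
```

Run:
```python
from h import *
tool([.551,.078,.076],110)
```

```text
t 3.25 tcp [0.554  0.0783 0.0797] dq 0.047 F [-0.8  1.1 -0.7] T [ 0.01  0.02 -0.02] y ang 110.0 tilt [0.0059 0.0001]
tool cm [0.3  0.07 0.37]
dr [-0.11  0.32  0.02]
```

jog_arm(
  offset=[
    [0.2, -0.4, 0.3],
    [0.1, -0.4, 0],
    [0, -0.3, 0],
    [0, 0, 0],
  ],
  dr=[
    [0, 0.3, 0],
    [0, 0, 0],
    [0, 0, 0],
    [0, 0, 0],
  ],
  hand=[-1, -1, -1, -1],
)

```text
t: 3.65
tcp_pos: [0.5553, 0.0687, 0.0778]
ee_rot: [-0.173, 0.985, 0.002, 0.001]
contact_force: [-0.7, 3.7, 0.4]
opening: 0.0
```

```bash
cat >> h.py <<'E'
A=np.array([.5304,.034])
def fing():
    # radial/tangential position of tcp wrt axis
    s=r.state(); d=s['tcp_pos'][:2]-A; th=np.arctan2(d[0],d[1]); print('tcp rad mm',np.hypot(*d)*1e3,'cw angle',th)
def at(th,rad,off,z=.076):
    "tcp target: off = distance behind tab centre plane"
    ra=np.array([np.sin(th),np.cos(th)]);ta=np.array([np.cos(th),-np.sin(th)]); return [*(A+rad*ra-off*ta),z]
E
python3 - <<'E'
from h import *
tool(at(1.3,.038,.012),110); fing()
snap('wrist','w4.png')
E
```

```text
t 3.65 tcp [0.5553 0.0687 0.0778] dq 0.011 F [-0.7  3.7  0.4] T [0.48 0.16 0.01] y ang 109.9 tilt [0.0013 0.0038]
tool cm [-0.36 -1.51  0.18]
dr [ 0.18  0.14 -0.13]
tcp rad mm 42.72107716681496 cw angle 0.6233789133337404
```

View pics/w4.png

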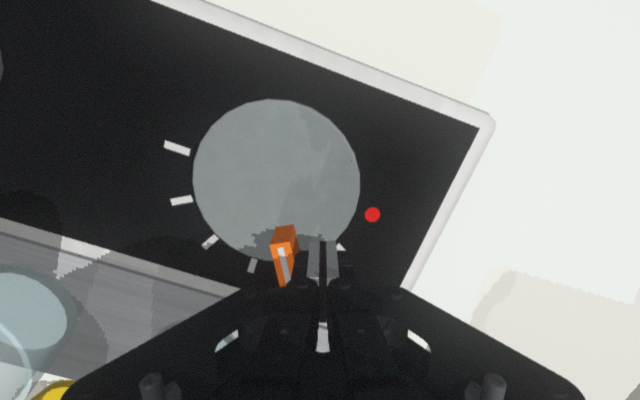

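Contact at 3.7 N, about 18 mm behind the tab's centre plane. Next I'll compute the first push.

Run:
```python
from h import *
for th in (1.1,1.2,1.3,1.38): tool(at(th,.039,.019),180-np.degrees(th))
```

```text
t 3.7 tcp [0.5554 0.0686 0.0778] dq 0.015 F [-1.6  4.4  0.5] T [0.69 0.17 0.08] y ang 109.9 tilt [0.0014 0.0032]
tool cm [-0.11 -0.04  0.18]
dr [ 0.14  0.15 -7.08]
t 3.7 tcp [0.5554 0.0686 0.0778] dq 0.015 F [-1.6  4.4  0.5] T [0.69 0.17 0.08] y ang 109.9 tilt [0.0014 0.0032]
tool cm [-0.33 -0.41  0.18]
dr [ 0.15  0.14 -1.35]
t 3.7 tcp [0.5554 0.0686 0.0778] dq 0.015 F [-1.6  4.4  0.5] T [0.69 0.17 0.08] y ang 109.9 tilt [0.0014 0.0032]
tool cm [-0.51 -0.81  0.18]
dr [0.15 0.13 4.38]
t 3.7 tcp [0.5554 0.0686 0.0778] dq 0.015 F [-1.6  4.4  0.5] T [0.69 0.17 0.08] y ang 109.9 tilt [0.0014 0.0032]
tool cm [-0.63 -1.13  0.18]
dr [0.16 0.13 8.96]
```

jog_arm(
  offset=[
    [-0.2, -0.3, 0.1],
    [-0.2, -0.3, 0],
    [-0.1, -0.3, 0],
  ],
  dr=[
    [0, 0, 0],
    [0, 0, 2],
    [0, 0, 2],
  ],
  hand=[-1, -1, -1],
)

```text
t: 4.0
tcp_pos: [0.5602, 0.0634, 0.0767]
ee_rot: [-0.137, 0.991, 0.003, -0.002]
contact_force: [-0.3, 0.6, 0.4]
opening: -0.002
```

Run:
```python
from h import *
for th in (1.2,1.3,1.38): tool(at(th,.039,.019),180-np.degrees(th))
snap('wrist','w5.png')
```

```text
t 4.0 tcp [0.5602 0.0634 0.0767] dq 0.306 F [-0.3  0.6  0.4] T [ 0.18  0.01 -0.01] y ang 105.7 tilt [-0.0056  0.0063]
tool cm [-0.03  0.25  0.07]
dr [ 0.44 -0.19 -5.51]
t 4.0 tcp [0.5602 0.0634 0.0767] dq 0.306 F [-0.3  0.6  0.4] T [ 0.18  0.01 -0.01] y ang 105.7 tilt [-0.0056  0.0063]
tool cm [-0.24 -0.13  0.07]
dr [ 0.43 -0.21  0.22]
t 4.0 tcp [0.5602 0.0634 0.0767] dq 0.306 F [-0.3  0.6  0.4] T [ 0.18  0.01 -0.01] y ang 105.7 tilt [-0.0056  0.0063]
tool cm [-0.38 -0.45  0.06]
dr [ 0.42 -0.23  4.8 ]
```

View pics/w5.png

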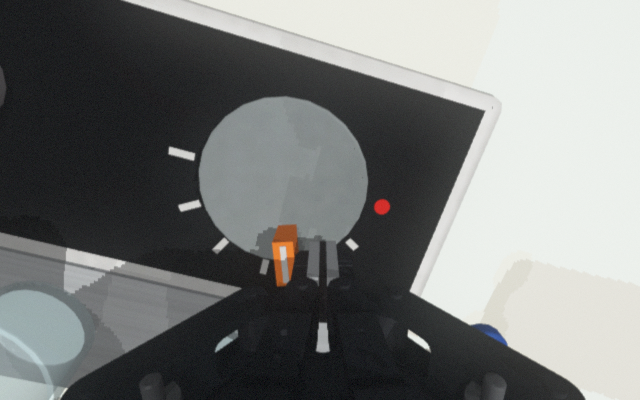

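The tab is at about the half-way point: the force has dropped to 0.6 N and the tab shows at (284,260). I'll nudge it a little more.

jog_arm(
  offset=[
    [-0.2, -0.2, 0],
    [-0.1, -0.2, 0],
    [0, 0, 0],
    [0, 0, 0],
  ],
  dr=[
    [0.4, 0, 2],
    [0, 0, 2],
    [0, 0, 0],
    [0, 0, 0],
  ],
  hand=[-1, -1, -1, -1],
)

```text
t: 4.45
tcp_pos: [0.5654, 0.0574, 0.0769]
ee_rot: [-0.102, 0.995, -0.002, -0.001]
contact_force: [0.3, 0.1, 0.3]
opening: -0.002
```

```bash
cat >> h.py <<'E'
def tabang(w,f):
    "fit tab angle from wrist picture: orange mask vs model projection of block centre"
    im=w['pixels'].astype(int);R,G,B=im[...,0],im[...,1],im[...,2]
    m=(R>130)&(R>B+60)&(G<R-40)&(G>40); m[:150]=0
    v,u=np.nonzero(m); print('orange',u.mean().round(1),v.mean().round(1),len(u))
    for th in np.arange(1.0,2.3,.131):
        pts=[]
        ra=np.array([np.sin(th),np.cos(th)]);ta=np.array([np.cos(th),-np.sin(th)])
        for rr in(.022,.046):
            for o in(-.005,.005): pts.append(proj(w,[*(A+rr*ra+o*ta),.089]))
        print(round(th,3),np.round(np.mean(pts,0),0),end=' ')
    print()
E
python3 - <<'E'
from h import *
tool(at(1.571,.039,.019),90); fing()
w=snap('wrist','w6.png'); tabang(w,0)
E
```

```text
t 4.45 tcp [0.5654 0.0574 0.0769] dq 0.011 F [0.3 0.1 0.3] T [-0.04 -0.02 -0.05] y ang 101.7 tilt [-0.0019 -0.0043]
tool cm [-0.3  -0.51  0.09]
dr [-0.24 -0.14 11.71]
tcp rad mm 42.11226339228848 cw angle 0.9821308696496092
orange 295.0 239.2 1218
1.0 [315. 253.] 1.131 [306. 256.] 1.262 [297. 257.] 1.393 [288. 257.] 1.524 [279. 256.] 1.655 [270. 255.] 1.786 [262. 252.] 1.917 [253. 248.] 2.048 [245. 243.] 2.179 [238. 237.]
```

View pics/w6.png

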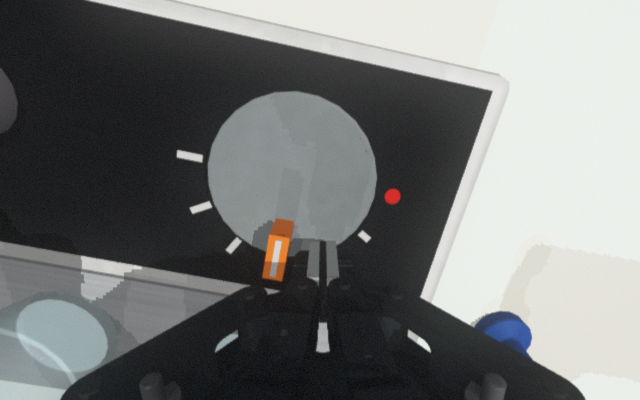

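It clicked into bar 3: the tab top is at about (276,257), which gives 1.57 rad, and it's free of the finger. On to the second click.

jog_arm(
  offset=[
    [-0.2, -0.2, 0.1],
    [-0.1, -0.2, 0],
    [0, -0.1, 0],
    [0, 0, 0],
  ],
  dr=[
    [0, 0, 4],
    [0, 0, 5],
    [0, 0, 5],
    [0, 0, 4],
  ],
  hand=[-1, -1, -1, -1],
)

```text
t: 4.9
tcp_pos: [0.5698, 0.0525, 0.0763]
ee_rot: [0.059, 0.998, -0.002, 0.0]
contact_force: [1.3, 1.5, 0.0]
opening: -0.004
```

Run:
```python
from h import *
for th in (1.6,1.75,1.88): tool(at(th,.039,.019),180-np.degrees(th))
fing()
```

```text
t 4.9 tcp [0.5698 0.0525 0.0763] dq 0.711 F [1.3 1.5 0. ] T [ 0.22 -0.14  0.03] y ang 83.2 tilt [-0.0001 -0.0049]
tool cm [-0.02 -0.06  0.03]
dr [-0.28  0.02 -5.13]
t 4.9 tcp [0.5698 0.0525 0.0763] dq 0.711 F [1.3 1.5 0. ] T [ 0.22 -0.14  0.03] y ang 83.2 tilt [-0.0001 -0.0049]
tool cm [-0.31 -0.64  0.03]
dr [-0.28  0.04  3.46]
t 4.9 tcp [0.5698 0.0525 0.0763] dq 0.711 F [1.3 1.5 0. ] T [ 0.22 -0.14  0.03] y ang 83.2 tilt [-0.0001 -0.0049]
tool cm [-0.49 -1.17  0.04]
dr [-0.28  0.06 10.91]
tcp rad mm 43.516219499341425 cw angle 1.132776987504458
```

jog_arm(
  offset=[
    [-0.1, -0.3, 0],
    [-0.1, -0.3, 0],
    [-0.1, -0.3, 0],
    [0, 0, 0],
  ],
  dr=[
    [0, 0, 1],
    [0, 0, 1],
    [0, 0, 1],
    [0, 0, 0],
  ],
  hand=[-1, -1, -1, -1],
)

```text
t: 5.3
tcp_pos: [0.5709, 0.044, 0.0762]
ee_rot: [0.086, 0.996, -0.001, -0.001]
contact_force: [-0.6, 1.1, 0.1]
opening: 0.002
```

Run:
```python
from h import *
for th in (1.75,1.88): tool(at(th,.039,.019),180-np.degrees(th))
fing()
w=snap('wrist','w7.png'); tabang(w,0)
```

```text
t 5.3 tcp [0.5709 0.044  0.0762] dq 0.006 F [-0.6  1.1  0.1] T [ 0.11  0.03 -0.  ] y ang 80.2 tilt [-0.0014 -0.0025]
tool cm [-0.09  0.19  0.02]
dr [-0.15 -0.06  0.43]
t 5.3 tcp [0.5709 0.044  0.0762] dq 0.006 F [-0.6  1.1  0.1] T [ 0.11  0.03 -0.  ] y ang 80.2 tilt [-0.0014 -0.0025]
tool cm [-0.3  -0.33  0.02]
dr [-0.16 -0.05  7.88]
tcp rad mm 41.75404140161948 cw angle 1.3294804440722403
orange 304.5 232.4 1190
1.0 [335. 243.] 1.131 [328. 248.] 1.262 [320. 253.] 1.393 [311. 256.] 1.524 [303. 258.] 1.655 [294. 259.] 1.786 [285. 259.] 1.917 [276. 259.] 2.048 [267. 257.] 2.179 [258. 254.]
```

View pics/w7.png

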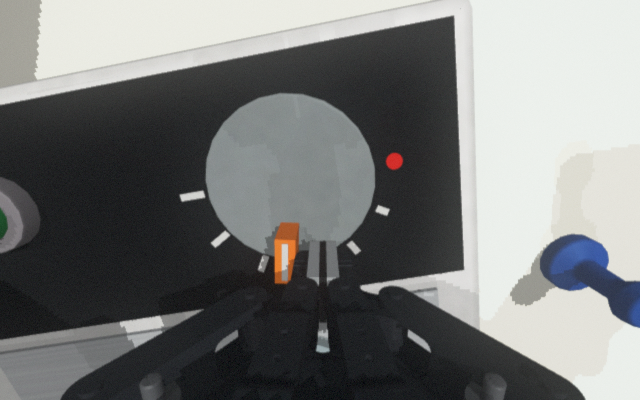

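The tab is at about (285,260), roughly 1.79 rad, just short of half-way at 1.833. Small nudges from here.

jog_arm(
  offset=[
    [-0.1, -0.2, 0],
    [-0.1, -0.1, 0],
    [0, 0, 0],
    [0, 0, 0],
  ],
  dr=[
    [0, 0, 2],
    [0, 0, 2],
    [0, 0, 0],
    [0, 0, 0],
  ],
  hand=[-1, -1, -1, -1],
)

```text
t: 5.75
tcp_pos: [0.5726, 0.039, 0.0763]
ee_rot: [0.12, 0.993, -0.002, -0.0]
contact_force: [-0.6, -0.5, 0.8]
opening: 0.003
```

Run:
```python
from h import *
for th in (1.75,1.88): tool(at(th,.039,.019),180-np.degrees(th))
fing()
w=snap('wrist','w8.png'); tabang(w,0)
```

```text
t 5.75 tcp [0.5726 0.039  0.0763] dq 0.007 F [-0.6 -0.5  0.8] T [-0.03 -0.01  0.  ] y ang 76.2 tilt [-0.0009 -0.0048]
tool cm [0.2  0.64 0.02]
dr [-0.28  0.01 -3.53]
t 5.75 tcp [0.5726 0.039  0.0763] dq 0.007 F [-0.6 -0.5  0.8] T [-0.03 -0.01  0.  ] y ang 76.2 tilt [-0.0009 -0.0048]
tool cm [-0.04  0.14  0.03]
dr [-0.28  0.02  3.91]
tcp rad mm 42.491997634839976 cw angle 1.4527064835004682
orange 288.0 235.8 1179
1.0 [342. 237.] 1.131 [335. 243.] 1.262 [328. 248.] 1.393 [319. 251.] 1.524 [311. 254.] 1.655 [302. 256.] 1.786 [293. 257.] 1.917 [284. 256.] 2.048 [275. 255.] 2.179 [266. 252.]
```

View pics/w8.png

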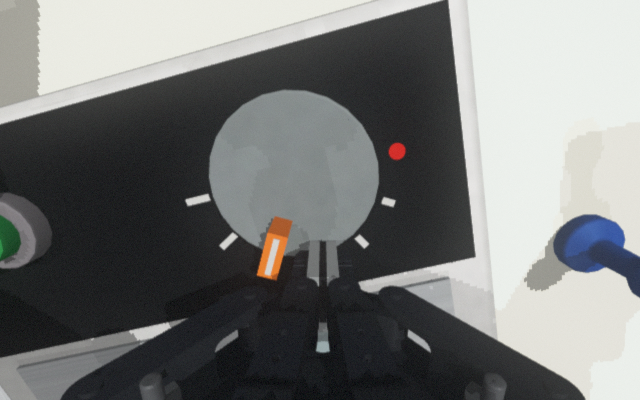

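It clicked into bar 4: the tab is at (272,257), about 2.09 rad, with bar 5 free at (228,240) and bar 6 at (198,201). I'll back off, rise and head to the button.

jog_arm(
  offset=[
    [0, 0.8, 0],
    [0, 0.2, -3],
    [0, 0, -4],
    [0, 0, -3],
    [0, 0, 0],
  ],
  dr=[
    [0, 0, 0],
    [0, 0, 0],
    [0, 0, 0],
    [0, 0, 0],
    [0, 0, 0],
  ],
  hand=[-1, -1, -1, -1, -1],
)

```text
t: 6.3
tcp_pos: [0.5742, 0.0515, 0.1776]
ee_rot: [0.119, 0.993, -0.003, -0.002]
contact_force: [0.4, -0.7, 0.6]
opening: 0.0
```

Run:
```python
from h import *
tool([.5212,-.135,.14],76)
w=snap('wrist','w9.png'); tabang(w,0)
```

```text
t 6.3 tcp [0.5742 0.0515 0.1776] dq 0.035 F [ 0.4 -0.7  0.6] T [-0.02 -0.03  0.01] y ang 76.3 tilt [-0.0053 -0.0046]
tool cm [  0.73 -19.35   3.87]
dr [-0.33 -0.23  0.34]
orange 278.9 193.7 379
1.0 [319. 185.] 1.131 [315. 189.] 1.262 [311. 192.] 1.393 [306. 194.] 1.524 [301. 196.] 1.655 [295. 197.] 1.786 [290. 198.] 1.917 [285. 198.] 2.048 [279. 197.] 2.179 [274. 195.]
```

View pics/w9.png

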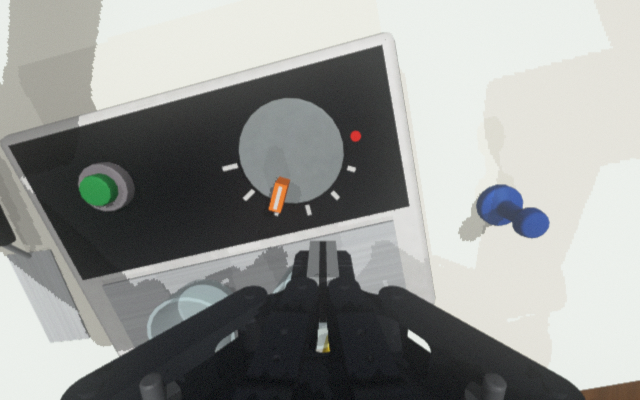

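The tab at (278,196) covers bar 4, with bars 1–3 at (351,169), (335,195) and (308,210), and 5–6 at (249,195) and (230,167). Now over the button.

jog_arm(
  offset=[
    [0.2, -3.5, 0],
    [0.2, -4.5, 0],
    [0.2, -4.5, 0],
    [0.1, -4, 0],
    [0, -2.5, 0],
    [0, 0, 0],
    [0, 0, 0],
  ],
  dr=[
    [0, 0, 0],
    [0, 0, 0],
    [0, 0, 0],
    [0, 0, 0],
    [0, 0, 0],
    [0, 0, 0],
    [0, 0, 0],
  ],
  hand=[-1, -1, -1, -1, -1, -1, -1],
)

```text
t: 7.05
tcp_pos: [0.5149, -0.1328, 0.1674]
ee_rot: [0.116, 0.993, -0.001, -0.01]
contact_force: [0.6, 0.0, -0.6]
opening: 0.002
```

Run:
```python
from h import *
ds=[pickle.load(open('pics/%s.png.pkl'%n,'rb')) for n in('w2','w9','t1')]+[snap('wrist','w10.png')]
from scipy.optimize import least_squares
uv=[]
for d in ds:
    im=d['pixels'].astype(int);R,G,B=im[...,0],im[...,1],im[...,2]
    v,u=np.nonzero((G>R+30)&(G>B+30)); 
    uv.append((u.mean(),v.mean()));print(uv[-1],len(u))
for sel in ([0,1,2],[0,1,2,3],[1,3]):
    s=least_squares(lambda X:np.concatenate([proj(ds[i],X)-uv[i] for i in sel]),[.52,-.135,.07]);print(np.round(s.x,4),np.round(s.fun,1))
tool(s.x,76)
```

```text
(np.float64(68.24347826086957), np.float64(67.72463768115942)) 1380
(np.float64(97.32108108108108), np.float64(189.29513513513513)) 925
(np.float64(391.15294117647056), np.float64(260.1294117647059)) 85
(np.float64(320.60024301336574), np.float64(211.05832320777643)) 823
[ 0.5214 -0.1353  0.074 ] [ 0.   0.  -0.1 -0.1  0.  -0.2]
[ 0.5215 -0.136   0.073 ] [-0.  -0.  -0.  -0.   0.3 -0.2  0.1 -0.1]
[ 0.5216 -0.1361  0.073 ] [-0.  0.  0. -0.]
t 7.1 tcp [ 0.5149 -0.1325  0.1673] dq 0.021 F [0.1 0.  0.5] T [ 0.01 -0.01  0.04] y ang 76.8 tilt [-0.0215 -0.0002]
tool cm [-0.93 -0.15  9.42]
dr [-0.3  -1.19  0.76]
```

View pics/w10.png

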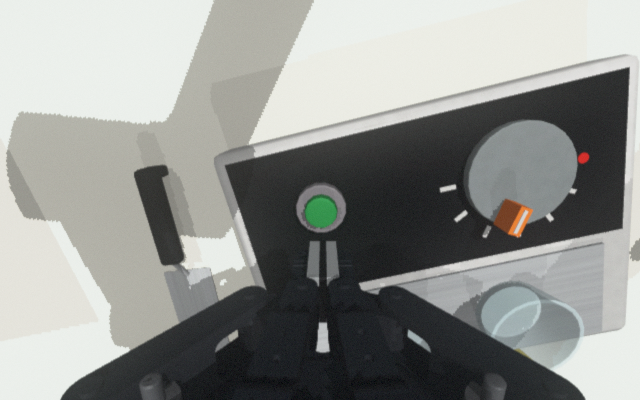

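In this view bar 4 at (487,231) shows free of the tab at (513,218). That could be parallax, so I'll check the tab angle here before pressing.

```bash
python3 - <<'E'
from h import *
for n in('w10','w9'):
    w=pickle.load(open('pics/%s.png.pkl'%n,'rb'))
    im=w['pixels'].copy()
    for th,c in((1.571,(255,0,0)),(2.094,(0,255,0))):
        ra=np.array([np.sin(th),np.cos(th)]);ta=np.array([np.cos(th),-np.sin(th)])
        P=np.array([proj(w,[*(A+a*ra+o*ta),.089]) for a,o in((.022,-.005),(.046,-.005),(.046,.005),(.022,.005))])
        cv2.polylines(im,[np.round(P*8).astype(int)],True,c,1,cv2.LINE_AA,3)
    u,v=(500,180) if n=='w10' else (290,150)
    cv2.imwrite('pics/%so.png'%n,cv2.cvtColor(cv2.resize(im[v-80:v+80,u-100:u+100],None,fx=3.5,fy=3.5),cv2.COLOR_RGB2BGR))
E
cd pics; python3 -c "
import cv2,numpy as np
cv2.imwrite('o.png',cv2.resize(np.hstack([cv2.imread('w10o.png'),cv2.imread('w9o.png')]),None,fx=.57,fy=.57,interpolation=cv2.INTER_AREA))"
```

```text
(no output)
```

View pics/o.png

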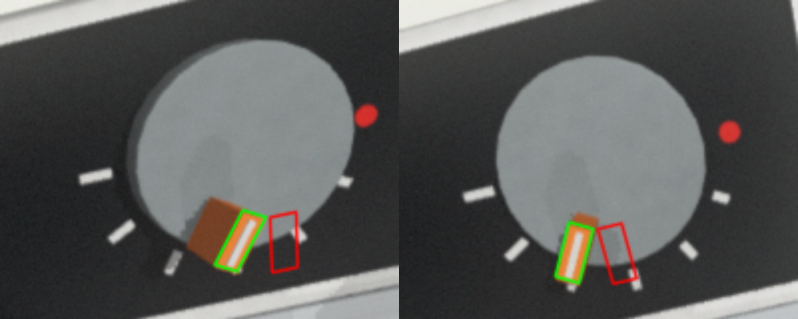

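In both views the tab top lies exactly on the model for 2.094 rad, so the offset was parallax. Now I'll descend to the button.

jog_arm(
  offset=[
    [-0.9, -0.2, 3.0],
    [0, 0, 3.0],
    [0, 0, 1.0],
    [0, 0, 0],
    [0, 0, 0],
  ],
  dr=[
    [-0.3, -1.2, 0],
    [0, 0, 0],
    [0, 0, 0],
    [0, 0, 0],
    [0, 0, 0],
  ],
  hand=[-1, -1, -1, -1, -1],
)

```text
t: 7.6
tcp_pos: [0.5251, -0.1308, 0.0951]
ee_rot: [0.112, 0.994, 0.001, 0.001]
contact_force: [-0.2, -0.0, 0.6]
opening: 0.005
```

Run:
```python
from h import *
tool([.5215,-.136,.0735],76)
```

```text
t 7.6 tcp [ 0.5251 -0.1308  0.0951] dq 0.015 F [-0.2 -0.   0.6] T [0.04 0.02 0.02] y ang 77.2 tilt [0.0017 0.0017]
tool cm [ 0.24 -0.6   2.16]
dr [0.12 0.08 1.18]
```

jog_arm(
  offset=[
    [0.2, -0.6, 0.8],
    [0, 0, 0.6],
    [0, 0, 0],
  ],
  dr=[
    [0, 0, 0],
    [0, 0, 0],
    [0, 0, 0],
  ],
  hand=[-1, -1, -1],
)

```text
t: 7.9
tcp_pos: [0.5241, -0.1365, 0.083]
ee_rot: [0.111, 0.994, 0.0, 0.003]
contact_force: [-0.2, 0.7, 1.0]
opening: -0.001
```

Run:
```python
from h import *
tool([.5215,-.136,.0735],76)
```

```text
t 7.9 tcp [ 0.5241 -0.1365  0.083 ] dq 0.013 F [-0.2  0.7  1. ] T [-0.02 -0.03  0.06] y ang 77.3 tilt [ 0.0067 -0.0001]
tool cm [ 0.27 -0.01  0.95]
dr [0.08 0.38 1.27]
```

jog_arm(
  offset=[
    [0.3, 0, 0.5],
    [0.1, 0, 0.5],
    [0.1, 0, 0.4],
    [0, 0, 0.3],
  ],
  dr=[
    [0, 0.4, 0],
    [0, 0, 0],
    [0, 0, 0],
    [0, 0, 0],
  ],
  hand=[-1, -1, -1, -1],
)

```text
t: 8.3
tcp_pos: [0.5217, -0.1363, 0.0704]
ee_rot: [0.111, 0.994, 0.001, 0.002]
contact_force: [-11.9, 2.7, 34.5]
opening: 0.001
```

Run:
```python
from h import *
tool([.5215,-.136,.0675],76)
```

```text
t 8.3 tcp [ 0.5217 -0.1363  0.0704] dq 0.015 F [-11.9   2.7  34.5] T [0.63 1.94 0.06] y ang 77.2 tilt [0.0034 0.0008]
tool cm [0.03 0.02 0.29]
dr [0.09 0.18 1.21]
```

Run:
```python
from h import *
w=snap('wrist','w11.png');cv2.imwrite('pics/w11c.png',cv2.cvtColor(cv2.resize(w['pixels'][180:300,220:420],None,fx=4,fy=4),cv2.COLOR_RGB2BGR))
```

```text
(no output)
```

View pics/w11c.png

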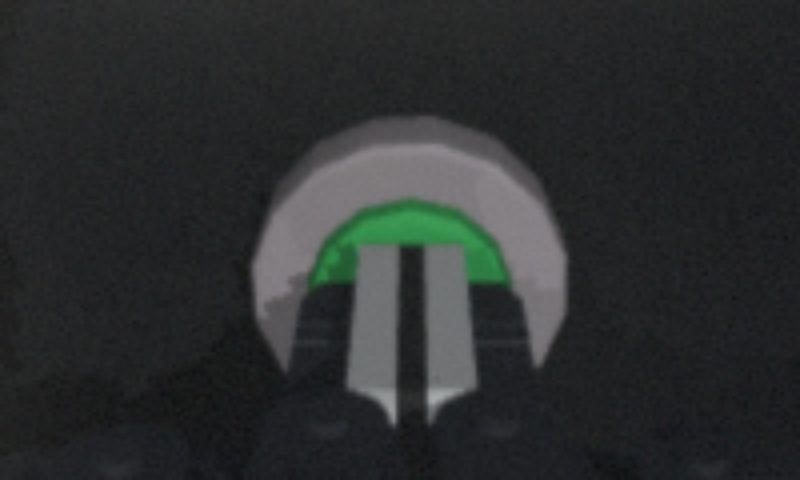

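Run:
```python
from h import *
def ov(n,zs,c,crop,rads,f):
    w=pickle.load(open('pics/%s.png.pkl'%n,'rb')); u,v,du,dv=crop
    im=cv2.resize(w['pixels'][v:v+dv,u:u+du],None,fx=f,fy=f,interpolation=cv2.INTER_CUBIC)
    for z,rad,col in zip(zs,rads,[(255,0,0),(255,255,0),(0,255,255),(255,0,255)]):
        P=np.array([proj(w,[c[0]+rad*np.cos(a),c[1]+rad*np.sin(a),z]) for a in np.linspace(0,6.28,60)])
        cv2.polylines(im,[np.round(((P-[u,v]+.5)*f-.5)*8).astype(int)],True,col,1,cv2.LINE_AA,3)
    cv2.imwrite('pics/ov_%s.png'%n,cv2.cvtColor(im,cv2.COLOR_RGB2BGR)); return im
c=(.5215,-.136)
a=ov('w11',[.0735,.0675,.065],c,(270,190,100,90),[.014,.014,.021],4)
b=ov('w2',[.0735,.0675,.065],c,(30,25,100,90),[.014,.014,.021],4)
cv2.imwrite('pics/ov.png',cv2.cvtColor(np.hstack([a,b]),cv2.COLOR_RGB2BGR))
```

```text
(no output)
```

View pics/ov.png

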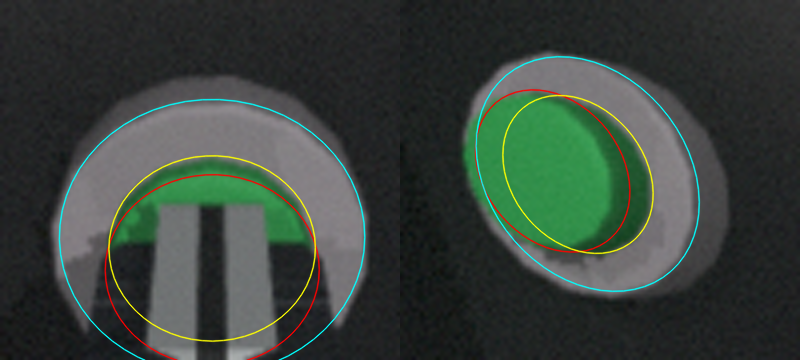

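Overlaid on the model, the pressed button top is at z ≈ 0.070, matching the TCP at 0.0704. It was ≈ 0.077 when up, and the housing rim is ≈ 0.066, so the fingers aren't on the rim. The button is down about 6 mm on its stop, with 34 N as confirmation. I'll release it and check that it comes up.

jog_arm(
  offset=[
    [0, 0, -1],
    [0, 0, -3],
    [0, 0, -4],
    [0, 0, -3],
    [0, 0, 0],
    [0, 0, 0],
  ],
  dr=[
    [0, 0, 0],
    [0, 0, 0],
    [0, 0, 0],
    [0, 0, 0],
    [0, 0, 0],
    [0, 0, 0],
  ],
  hand=[-1, -1, -1, -1, -1, -1],
)

```text
t: 8.95
tcp_pos: [0.5203, -0.1365, 0.1843]
ee_rot: [0.111, 0.994, 0.0, 0.001]
contact_force: [-0.4, -0.2, -0.3]
opening: 0.003
```

Run:
```python
from h import *
w=snap('wrist','w12.png');t=snap('top','t2.png'); tool([.5215,-.136,.0735],76)
def line(w):
    im=w['pixels'].copy()
    for z,rad,col in((.0775,.014,(255,0,0)),(.0705,.014,(255,255,0)),(.0665,.021,(0,255,255))):
        P=np.array([proj(w,[.5215+rad*np.cos(a),-.136+rad*np.sin(a),z]) for a in np.linspace(0,6.28,60)])
        cv2.polylines(im,[np.round(P*8).astype(int)],True,col,1,cv2.LINE_AA,3)
    th=2.094;ra=np.array([np.sin(th),np.cos(th)]);ta=np.array([np.cos(th),-np.sin(th)])
    P=np.array([proj(w,[*(A+a*ra+o*ta),.089]) for a,o in((.022,-.005),(.046,-.005),(.046,.005),(.022,.005))])
    cv2.polylines(im,[np.round(P*8).astype(int)],True,(0,255,0),1,cv2.LINE_AA,3)
    return im
cv2.imwrite('pics/w12o.png',cv2.cvtColor(cv2.resize(line(w)[130:270,280:600],None,fx=2.5,fy=2.5),cv2.COLOR_RGB2BGR))
cv2.imwrite('pics/t2c.png',cv2.cvtColor(cv2.resize(t['pixels'][120:300,220:480],None,fx=3,fy=3),cv2.COLOR_RGB2BGR))
a=pickle.load(open('pics/t1.png.pkl','rb'))
for n in('ramekin_a','embosser','lifter'):
    print(n,[x['box'] for x in search_frame(t,n)[:4]])
```

```text
t 9.05 tcp [ 0.5201 -0.1364  0.1836] dq 0.015 F [ 0.5 -0.1 -0.8] T [ 0.01 -0.02  0.06] y ang 77.2 tilt [0.0006 0.0012]
tool cm [-0.12  0.06 11.01]
dr [0.07 0.02 1.21]
ramekin_a [[310.5, 137.2, 342.8, 165.7], [316.4, 179.9, 349.0, 213.9], [304.2, 237.5, 338.4, 274.4], [357.1, 124.4, 384.7, 157.4]]
embosser [[238.1, 202.0, 258.2, 216.5], [312.3, 182.2, 346.0, 215.4]]
lifter [[440.3, 191.7, 466.7, 238.5]]
```

View pics/w12o.png

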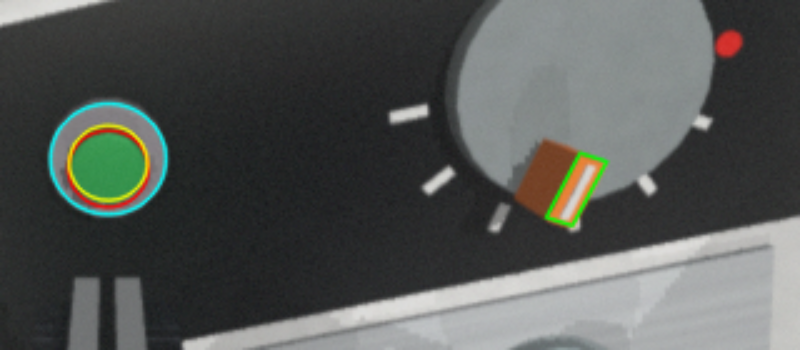

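View pics/t2c.png

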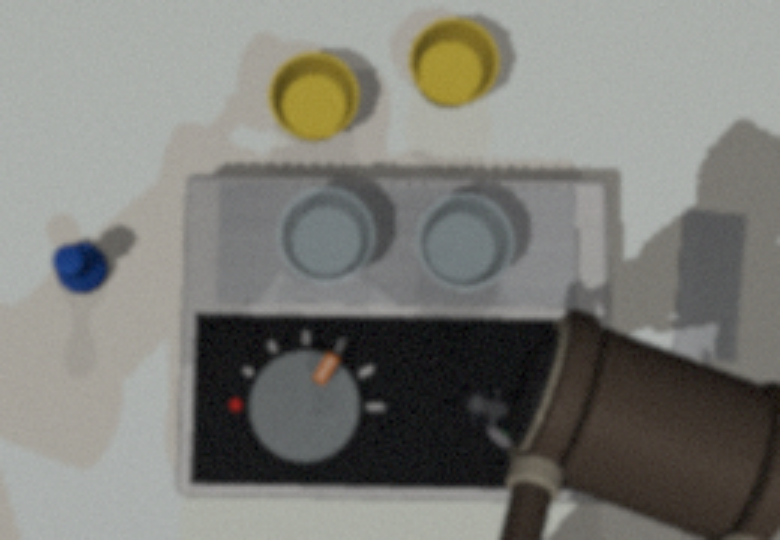

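The tab sits on bar 4 and the ramekins, embosser and lifter look undisturbed. My circle overlay isn't precise enough to prove the press depth, so I'll press again in fine steps. That measures the first-contact and bottom heights directly, and pressing again at bar 4 does no harm.

jog_arm(
  offset=[
    [0, 0, 4],
    [0, 0, 3.5],
    [0, 0, 1.5],
    [0, 0, 0],
    [0, 0, 0],
  ],
  dr=[
    [0, 0, 0],
    [0, 0, 0],
    [0, 0, 0],
    [0, 0, 0],
    [0, 0, 0],
  ],
  hand=[-1, -1, -1, -1, -1],
)

```text
t: 9.7
tcp_pos: [0.5175, -0.1354, 0.0862]
ee_rot: [0.111, 0.994, 0.001, -0.004]
contact_force: [-0.3, 0.1, 0.5]
opening: 0.003
```

Run:
```python
from h import *
tool([.5215,-.136,.080],76)
```

```text
t 9.7 tcp [ 0.5175 -0.1354  0.0862] dq 0.022 F [-0.3  0.1  0.5] T [-0.04 -0.04 -0.04] y ang 77.2 tilt [-0.0069  0.0038]
tool cm [-0.41  0.03  0.62]
dr [ 0.12 -0.44  1.21]
```

jog_arm(
  offset=[
    [-0.4, 0, 0.5],
    [0, 0, 0.1],
    [0, 0, 0],
  ],
  dr=[
    [0, -0.4, 0],
    [0, 0, 0],
    [0, 0, 0],
  ],
  hand=[-1, -1, -1],
)

```text
t: 10.0
tcp_pos: [0.5232, -0.1368, 0.0816]
ee_rot: [0.111, 0.994, 0.001, 0.002]
contact_force: [0.2, 0.4, 0.1]
opening: 0.005
```

jog_arm(
  offset=[
    [0, 0, 0.2],
    [0, 0, 0],
  ],
  dr=[
    [0, 0, 0],
    [0, 0, 0],
  ],
  hand=[-1, -1],
)

```text
t: 10.2
tcp_pos: [0.5244, -0.1372, 0.0809]
ee_rot: [0.111, 0.994, 0.0, 0.003]
contact_force: [-0.4, -0.1, -0.4]
opening: -0.003
```

jog_arm(
  offset=[
    [0, 0, 0.2],
    [0, 0, 0],
  ],
  dr=[
    [0, 0, 0],
    [0, 0, 0],
  ],
  hand=[-1, -1],
)

```text
t: 10.4
tcp_pos: [0.5249, -0.1374, 0.0795]
ee_rot: [0.111, 0.994, 0.0, 0.004]
contact_force: [-0.3, -0.1, -0.6]
opening: -0.002
```

jog_arm(
  offset=[
    [0, 0, 0.2],
    [0, 0, 0],
  ],
  dr=[
    [0, 0, 0],
    [0, 0, 0],
  ],
  hand=[-1, -1],
)

```text
t: 10.6
tcp_pos: [0.525, -0.1374, 0.0775]
ee_rot: [0.111, 0.994, 0.0, 0.004]
contact_force: [-0.4, 0.2, -0.7]
opening: 0.002
```

jog_arm(
  offset=[
    [0, 0, 0.2],
    [0, 0, 0],
  ],
  dr=[
    [0, 0, 0],
    [0, 0, 0],
  ],
  hand=[-1, -1],
)

```text
t: 10.8
tcp_pos: [0.5253, -0.1375, 0.0757]
ee_rot: [0.111, 0.994, 0.0, 0.004]
contact_force: [-0.0, 0.2, 2.4]
opening: 0.003
```

jog_arm(
  offset=[
    [0.2, 0, 0.2],
    [0, 0, 0],
  ],
  dr=[
    [0, 0, 0],
    [0, 0, 0],
  ],
  hand=[-1, -1],
)

```text
t: 11.0
tcp_pos: [0.5246, -0.1374, 0.0743]
ee_rot: [0.111, 0.994, -0.0, 0.006]
contact_force: [-1.4, 0.4, 2.8]
opening: -0.002
```

jog_arm(
  offset=[
    [0.1, 0, 0.2],
    [0, 0, 0],
  ],
  dr=[
    [0, 0, 0],
    [0, 0, 0],
  ],
  hand=[-1, -1],
)

```text
t: 11.2
tcp_pos: [0.5245, -0.1374, 0.0729]
ee_rot: [0.111, 0.994, -0.0, 0.007]
contact_force: [-0.5, 0.3, 2.1]
opening: 0.001
```

jog_arm(
  offset=[
    [0, 0, 0.2],
    [0, 0, 0],
  ],
  dr=[
    [0, 0, 0],
    [0, 0, 0],
  ],
  hand=[-1, -1],
)

```text
t: 11.4
tcp_pos: [0.5245, -0.1374, 0.0713]
ee_rot: [0.111, 0.994, -0.0, 0.007]
contact_force: [-0.4, -0.1, 4.1]
opening: 0.001
```

The spring is soft from z ≈ 0.077 and reaches 4 N at 0.071, and the first press bottomed at 0.0704. That is the full 6 mm of travel. One more small step to the stop, then release.

jog_arm(
  offset=[
    [0, 0, 0.2],
    [0, 0, 0],
    [0, 0, -2],
    [0, 0, -4],
    [0, 0, -4],
    [0, 0, -2],
    [0, 0, 0],
    [0, 0, 0],
  ],
  dr=[
    [0, 0, 0],
    [0, 0, 0],
    [0, 0, 0],
    [0, 0, 0],
    [0, 0, 0],
    [0, 0, 0],
    [0, 0, 0],
    [0, 0, 0],
  ],
  hand=[-1, -1, -1, -1, -1, -1, -1, -1],
)

```text
t: 12.2
tcp_pos: [0.5185, -0.136, 0.1893]
ee_rot: [0.111, 0.994, 0.001, -0.0]
contact_force: [0.2, 0.3, -0.3]
opening: 0.002
```

jog_arm(
  offset=[
    [0, 4, 0],
    [0, 4, 0],
    [0, 4, 0],
    [0, 4, 0],
    [0, 2, 0],
    [0, 0, 0],
    [0, 0, 0],
    [0, 0, 0],
  ],
  dr=[
    [0, 0, 0],
    [0, 0, 0],
    [0, 0, 0],
    [0, 0, 0],
    [0, 0, 0],
    [0, 0, 0],
    [0, 0, 0],
    [0, 0, 0],
  ],
  hand=[-1, -1, -1, -1, -1, -1, -1, -1],
)

```text
t: 13.0
tcp_pos: [0.5492, 0.0437, 0.171]
ee_rot: [0.113, 0.993, -0.001, -0.014]
contact_force: [-0.5, -0.2, -0.4]
opening: 0.001
```

Run:
```python
from h import *
w=snap('wrist','w13.png');s=snap('scene','s2.png');tool([.5,0,.2]);
im=w['pixels'].astype(int);R,G,B=im[...,0],im[...,1],im[...,2]
v,u=np.nonzero((G>R+30)&(G>B+30)); print(u.mean(),v.mean(),proj(w,[.5214,-.1353,.074]),'if down',proj(w,[.5214,-.1353,.068]))
```

```text
t 13.1 tcp [0.5494 0.0433 0.1715] dq 0.011 F [ 0.4  0.  -0.3] T [ 0.02 -0.02  0.04] y ang 76.9 tilt [-0.0275  0.0016]
tool cm [ 3.91 -5.35 -2.72]
dr [ -0.09  -1.58 -13.05]
112.66298342541437 216.8353591160221 [112.52139087 216.92403477] if down [117.15408858 214.63954074]
```

View pics/w13.png

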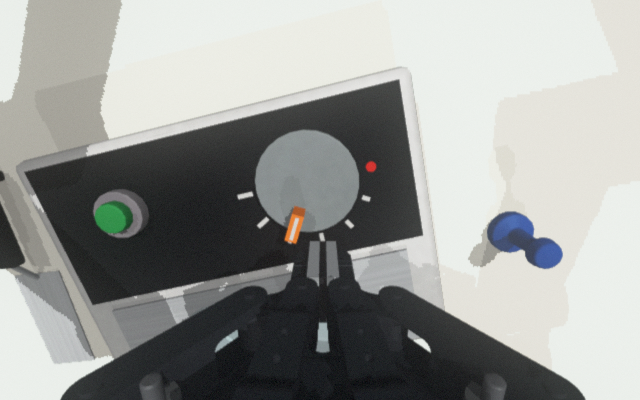

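View pics/s2.png

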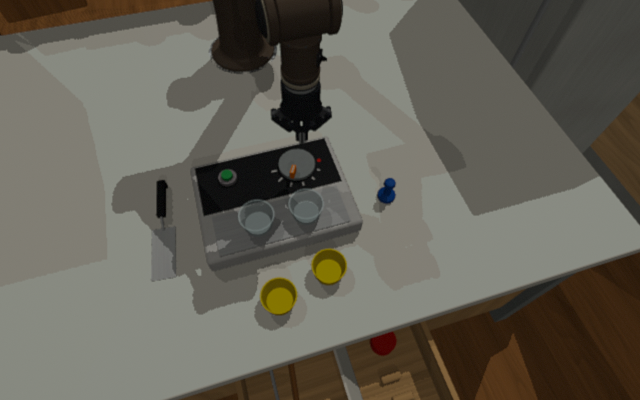

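The tab at (294,226) is still at bar 4. The button at (113,217) matches the "up" prediction of (112.5,217), not the "down" one of (117,215). In the scene view, the ramekins, embosser and lifter are at the same pixels as at the start, and the arm touches nothing. Handing in.

```bash
python3 -c "
from rig import r
print(r.finish_job(), r.state()['t'])"
```

```text
the job is handed in; nothing more can be done
the job is handed in; nothing more can be done
```

The selector now rests at the fourth bar, the green start button has been pressed fully down and is back up, and the job is handed in (13.1 s at the last reading). The interface reports no verdict.

- **Selector:** it started at bar 2. I pushed the tab with shut fingers through two clicks, to bar 3 and then bar 4. The model at 2.094 rad lay on the tab in three wrist views, the last after the first press. The final view still shows it at bar 4.
- **Button:** the first press ran against the stop at z ≈ 0.070 with 34 N, well above the 4 N it needs. My first picture overlay could not prove the depth, because my first estimate of the button's height (z ≈ 0.074) was about 3 mm too low. I pressed a second time in fine steps. Contact came at z ≈ 0.076–0.077 and force rose to 4 N at 0.071, which fits the full 6 mm. Afterwards the button's picture position matched "up" to within 0.2 px.
- **Other things:** the ramekins, embosser and lifter look unmoved in the scene pictures from before and after, judged by eye. The arm ended clear of everything, with contact force near zero.

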